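# Pin the hinged cap on a furnace tube clamp

## Task

Set the loose half of the tube clamp down over the end of the furnace's quartz tube, flat on the stand's saddle with its knuckle between the two ears on the far side, and let go of it. Then take the hinge pin from its rest block and push it by its grip through ear, knuckle and ear until its collar is fully home against the near ear, and let go. The ears are on slack screws, so find the bore by feel and bring it into line, gently (never more than 30 N between pin and clamp, or between cap and tube), and leave the other things on the bench undisturbed.

Things in the scene. Friction and masses are not known exactly. Their poses are not given: they have to be found in the camera images.
- stand: Fixed tube stand (all sizes mm). Origin: on the bench under the clamp; z up, y along the tube towards the furnace, x away from the robot. Its column carries the lower clamp half, a saddle with flat tops at z 200 (the tube's axis height), x -60 to -27 and 27 to 36, y -20 to 20. On a wing behind it stand the two hinge ears, see hinge.
- hinge (a point): Fixed point of the stand at x 68, y -22.5, z 214, same axes: mouth of the near ear's bore when the ears are mid-slot. Two steel ears, 38 wide (x), y -22.5 to -12.5 and 12.5 to 22.5, top z 227, bore 11.2 along y. They are one bracket on slack screws: it slides along x only, 9.5 either way, under about 2.5 N, stays where left and starts unknown, within 9 of mid-slot; no reading shows it.
- furnace: White split tube furnace, lid open, y 170 to 570 in the stand's frame; same origin and axes as the stand and fixed to it. It carries the quartz tube, diameter 50, axis along y at x 0, z 200, near end at y -26.
- cap: Loose upper clamp half, bare aluminium, about 0.24 kg, standing on its split faces. Origin: middle of its underside. Half shell along y, bore 53, outside 67, 40 long; front lug to x -58; knuckle at the back, see cap_bore; grip rib on top, see cap_rib. Seated, it has the stand's axes and its origin is at x 0, y 0, z 200 of the stand, with 1.5 play in x and 2.5 in y.
- cap_rib (a point): Centre of the top of the cap's upright grip rib, 60 above its underside. The rib is 14 thick (x), 36 long (y) and rises 26 above the shell.
- cap_bore (a point): Mouth, at the -y end, of the bore in the cap's knuckle: x 68, y -10, z 14 of the cap, same axes. Knuckle: x 56 to 80, y -10 to 10, z 2 to 26, bore 11.2 along y.
- rest: Fixed steel block 40 x 44 x 38 high with a groove along its y in which the pin's shank lies. Origin: centre of its underside.
- pin: Hinge pin, 70 g, lying level, axis 36 above the bench. Origin: on its axis, at the bearing face of the collar; y along the axis towards the tip. Shank diameter 10, y 0 to 56, tip chamfered 1 over 1.5; collar diameter 22, y -4 to 0; black square grip 16 x 16, y -46 to -4, overhanging the block. Home, its collar touches the near ear: origin at y -22.5 of the stand.
- pin_tip (a point): End of the pin's shank, 56 along y from the pin's origin.
- dowel: plain steel dowel, 8 x 45, no grip, on the bench: leave it
- oring: black rubber O-ring, 62 across: leave it
- flange: loose steel flange ring, 88 across, 14 high: leave it
- wrench: spanner, 180 long: leave it
- driver: screwdriver, 200 long: leave it
- paste: small jar, 48 across, 60 high: leave it
Mind the look-alikes: they are no part of the job. Of the things that look like the cap, take the one that is farthest from the robot's base at the start.

How it is judged:
By the outcome, as a careful person would: the job done as asked, in the order asked, and still so for the second after the job is handed in, with the robot touching nothing.
It also fails if it takes over 67 s, if anything falls off the work surface, if the arm or the gripper's body presses on something with over 40 N, if the wrist force passes 120 N, or if a joint passes its speed limit or range.

## Robot

A 6-joint arm with a two-finger parallel gripper is mounted at the origin on the work surface. World frame = base frame: x ahead of the robot, y to its left, z up, the work surface at z = 0. Lengths are in m, angles in rad, forces in N, time in s.
With the tool pointing down it reaches from about 0.375 to 0.975 m from the base axis. Payload 3.8 kg.
Tool frame: the origin (TCP) lies midway between the tips of the shut fingers; the grasp point (between the pads) lies 19 mm behind it; z points along the fingers, y is the line along which they close (so a half turn about z gives the same grasp; the last joint's range is limited). The gripper opens to 88 mm and grips with 3 to 60 N. Pads are 18 mm wide; open, the fingers measure 123 mm over their backs; the gripper's body (75 mm by 187 mm) begins 45 mm behind the grasp point.
Start: joints at [-1.161, 0.264, 1.604, -0, 1.274, -0.037], TCP at [0.292, -0.609, 0.239] pointing down, gripper open.
Joint ranges: [-2.63, 2.63], [-0.94, 2.18], [0.31, 2.57], [-1.31, 4.45], [0, 2.66], [-2.55, 2.55]. Speed limits (rad/s): [2.57, 2.57, 3.14, 3.14, 3.14, 3.14].

## Interface

Orientations are given as a rotation vector (axis times angle).
In Python, from cell import manip, inverse_kinematics, cams, order gives the robot as it stands. Calls block until the motion is done:
- manip.move_pose(position, orientation): joint-space move of the TCP to a pose.
- manip.move_linear(position, rate=0.15, rot=None): straight line of the TCP; rot=None keeps the orientation; rate is the mean speed in m/s.
- manip.set_joints(angles): joint-space move.
- manip.set_gripper(opening, force=None): finger opening in m; force is the grip in N (None keeps the last); returns when the fingers have stopped.
- manip.dwell(seconds).
- inverse_kinematics(position, orientation): joint angles nearest the present ones, or None.
- manip.state(): the state.
- cams.capture(name): name is "side" or "top"; returns a dict with "image" (400x640x3 uint8, blue, green, red), "z_map" (400x640 float32, m along the optical axis (not along the pixel's ray), 0 where there is no reading), "intrinsics" (3x3 intrinsics, pixels), "k1" (the pictures are not rectified: a ray, as slopes to the right and down, at radius r is drawn at 1 + k1 r^2 times it, then the intrinsics apply), "position" and "orientation" of the camera in the world. Camera axes: x right, y down, z forward; pixel columns grow to the right and rows downward; lengths in m; the calibration is good to about 2 mm. A picture is of the moment at which its call begins.
A pose or a line that the arm cannot do raises manip.IKError and nothing moves.
- order.close_job(): hands the job in; it is judged then, once.
The state is a dict: "clock": time; "joint_pos": joint angles; "joint_velocities": joint speeds; "tau": joint torques, N m; "tool_pos": TCP position; "tcp_rot": TCP orientation; "contact_force": force on the tool from outside, world axes, zero at the start; "moment": the same for the moment, N m; "gripper_width": finger opening in m; "grasp_force": force on a finger pad.
Only numpy, scipy, OpenCV 4.12 (cv2) and the standard library are available. Lean on these libraries where they do the work, as an engineer would, in place of code of your own. Each camera call takes 0.05 s, during which the arm holds its last target. There are 200 camera calls.

## Working session

There is one attempt and no reset: what is moved stays moved. The work goes in short steps, each a Python script; the robot and the scene stay as the last script left them, time stands still between calls to the robot, and variables do not carry over. Pictures are saved under pics/ and viewed, at most 10 in all, crops included, and the job is handed in when it is done.

```bash
ls; mkdir -p pics; cat > h.py <<'E'
import numpy as np, cv2
from cell import manip, inverse_kinematics, cams, order
from scipy.spatial.transform import Rotation as R
def cap(name,fn=None):
    c=cams.capture(name)
    if fn: cv2.imwrite('pics/'+fn,c['image'])
    np.save('pics/last_%s.npy'%name,c,allow_pickle=True)
    return c
def load(name): return np.load('pics/last_%s.npy'%name,allow_pickle=True).item()
def Rm(c):
    o=np.array(c['orientation'],float)
    return o if o.shape==(3,3) else R.from_rotvec(o).as_matrix()
def cloud(c):
    K=c['intrinsics'];h,w=c['z_map'].shape
    u,v=np.meshgrid(np.arange(w),np.arange(h))
    xd=(u-K[0,2])/K[0,0];yd=(v-K[1,2])/K[1,1]
    x,y=xd.copy(),yd.copy()
    for _ in range(10):
        s=1+c['k1']*(x*x+y*y);x,y=xd/s,yd/s
    z=c['z_map'];P=np.stack([x*z,y*z,z],-1)
    W=P@Rm(c).T+np.array(c['position']); W[z==0]=np.nan
    return W
E
python3 - <<'E'
from h import *
for n in('side','top'):
    c=cap(n,n+'0.png'); print(n,c['position'],c['orientation'],c['k1'],c['intrinsics'])
s=manip.state();print(s)
E
```

```text
pics
side [ 0.45354187 -0.812694    0.89814356] [-2.33787543  0.09342514 -0.03567822] -0.10711663139441942 [[451.83728243   0.         323.50997511]
 [  0.         451.83728243 196.35682686]
 [  0.           0.           1.        ]]
top [ 0.35469292 -0.05390068  1.36441845] [-2.13248349  2.15205079 -0.14959419] 0.00902950786590692 [[490.04323638   0.         325.54359652]
 [  0.         490.04323638 200.63361785]
 [  0.           0.           1.        ]]
{'clock': 0.1, 'joint_pos': array([-1.16088944e+00,  2.64697723e-01,  1.60525314e+00, -4.97366752e-06,
        1.27373038e+00, -3.69095569e-02]), 'joint_velocities': array([-7.14844230e-04, -1.56181808e-03, -2.40920083e-03,  7.98647549e-04,
        6.55538902e-05,  7.51408039e-04]), 'tau': array([ 3.60426147e-04, -5.03618181e+01, -3.58070827e+01,  7.30560254e-02,
        2.33363151e-02, -5.32468619e-05]), 'tool_pos': array([ 0.29139213, -0.60812965,  0.23749063]), 'tcp_rot': array([-3.06151673e+00, -6.95581460e-01,  6.15253902e-04]), 'contact_force': array([ 0.68702565, -0.4282482 , -0.36994334]), 'moment': array([ 0.02746933,  0.00625891, -0.03482576]), 'grasp_force': 0.0, 'gripper_width': 0.08821059169424257}
```

View pics/top0.png

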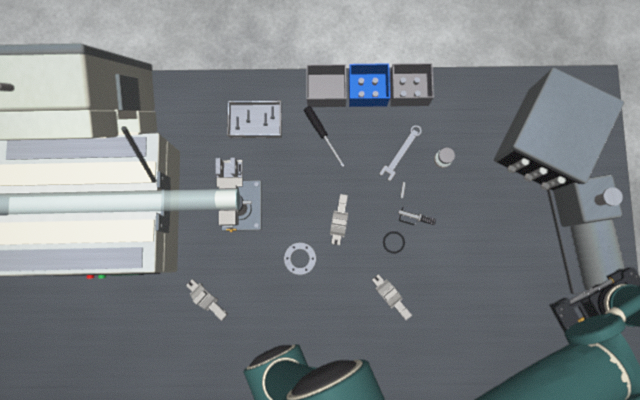

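View pics/side0.png

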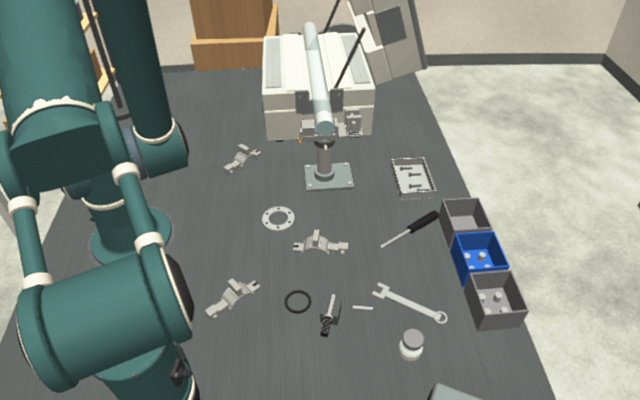

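Top view: cap candidates at (340,220), (206,298) and (392,297). The pin and rest are at (415,217), and the stand is at (235,200). I'll get their positions and enlarge.

```bash
python3 - <<'E'
from h import *
c=load('top');W=cloud(c)
for n,(u,v) in dict(capA=(340,220),capB=(206,298),capC=(392,297),rest=(410,216),base=(255,222),tube=(220,198),ear=(229,166),bench=(360,260)).items():
    print(n,W[v,u].round(4),np.hypot(*W[v,u][:2]).round(3))
im=c['image']
def crop(x0,y0,w,h,s): return cv2.resize(im[y0:y0+h,x0:x0+w],None,fx=s,fy=s,interpolation=cv2.INTER_CUBIC)
a=crop(195,145,80,100,6)  # 480x600
b=crop(315,190,50,60,5);d=crop(385,190,60,60,5)
r=np.zeros((600,300,3),np.uint8);r[:300,:250]=b;r[300:,:300]=d
cv2.imwrite('pics/crop0.png',np.hstack([a,r]))
# orthographic local height extents
def obj(name,c,x0,x1,y0,y1,z0,z1):
    P=cloud(c).reshape(-1,3);m=(P[:,0]>x0)&(P[:,0]<x1)&(P[:,1]>y0)&(P[:,1]<y1)&(P[:,2]>z0)&(P[:,2]<z1);return P[m]
s=load('side')
b=W[220,340]
for n,cc in(('top',c),('side',s)):
    P=obj(n,cc,b[0]-.1,b[0]+.1,b[1]-.08,b[1]+.08,.015,.1)
    print(n,len(P),P.min(0).round(4),P.max(0).round(4))
    Q=P[P[:,2]>.052];print('rib',len(Q),Q.mean(0).round(4),Q.min(0).round(4),Q.max(0).round(4))
    if len(P)>5:
        q=cv2.minAreaRect((P[:,:2]*1000).astype(np.float32));print(q)
    b2=W[216,410];P=obj(n,cc,b2[0]-.08,b2[0]+.08,b2[1]-.1,b2[1]+.08,.02,.1)
    print('pin',n,len(P),P.min(0).round(4),P.max(0).round(4),cv2.minAreaRect((P[:,:2]*1000).astype(np.float32)))
    Q=P[P[:,2]>.04];print(Q.round(3)[::4].tolist())
    t=W[198,220];P=obj(n,cc,t[0]-.2,t[0]+.2,t[1]-.15,t[1]+.1,.185,.24)
    print('stand',n,len(P),P.min(0).round(4),P.max(0).round(4))
E
```

```text
capA [ 0.4945 -0.084   0.0572] 0.502
capB [0.2913 0.2753 0.0356] 0.401
capC [ 0.2895 -0.2208  0.0306] 0.364
rest [ 0.506  -0.2753  0.0356] 0.576
base [0.4957 0.1503 0.0149] 0.518
tube [0.5316 0.2022 0.2227] 0.569
ear [0.6177 0.191  0.1815] 0.647
bench [ 3.890e-01 -1.392e-01 -2.000e-04] 0.413
top 470 [ 0.3951 -0.1045  0.0151] [ 0.5704 -0.0044  0.0656]
rib 71 [ 0.4903 -0.0808  0.0594] [ 0.4811 -0.0974  0.0525] [ 0.5    -0.0625  0.0656]
((473.8563537597656, -69.08155822753906), (59.65703201293945, 194.46609497070312), 62.484066009521484)
pin top 388 [ 0.4832 -0.3417  0.0201] [ 0.5339 -0.2433  0.0493] ((504.6580810546875, -292.3603820800781), (101.41230010986328, 40.946922302246094), 74.0042495727539)
[[0.533, -0.265, 0.04], [0.53, -0.27, 0.041], [0.525, -0.272, 0.041], [0.519, -0.253, 0.041], [0.517, -0.245, 0.04], [0.516, -0.267, 0.042], [0.514, -0.256, 0.04], [0.511, -0.256, 0.041], [0.511, -0.277, 0.042], [0.508, -0.271, 0.044], [0.508, -0.299, 0.043], [0.507, -0.309, 0.044], [0.505, -0.291, 0.042], [0.505, -0.304, 0.043], [0.505, -0.318, 0.04], [0.502, -0.293, 0.042], [0.502, -0.304
[... 1936 characters left out ...]
 -0.311, 0.044], [0.496, -0.311, 0.041], [0.504, -0.314, 0.044], [0.496, -0.315, 0.043], [0.504, -0.317, 0.045], [0.495, -0.319, 0.045], [0.504, -0.317, 0.041], [0.493, -0.323, 0.049], [0.502, -0.319, 0.042], [0.493, -0.322, 0.043], [0.486, -0.325, 0.045], [0.495, -0.326, 0.045], [0.486, -0.326, 0.042], [0.495, -0.326, 0.042], [0.484, -0.329, 0.044], [0.492, -0.329, 0.043], [0.484, -0.331, 0.043], [0.492, -0.331, 0.042], [0.484, -0.333, 0.043], [0.492, -0.335, 0.045], [0.483, -0.335, 0.043], [0.492, -0.337, 0.045], [0.481, -0.339, 0.045], [0.489, -0.339, 0.045], [0.481, -0.338, 0.04], [0.491, -0.342, 0.044], [0.493, -0.342, 0.04]]
stand side 1286 [0.4703 0.1597 0.185 ] [0.6282 0.3019 0.2309]
```

View pics/crop0.png

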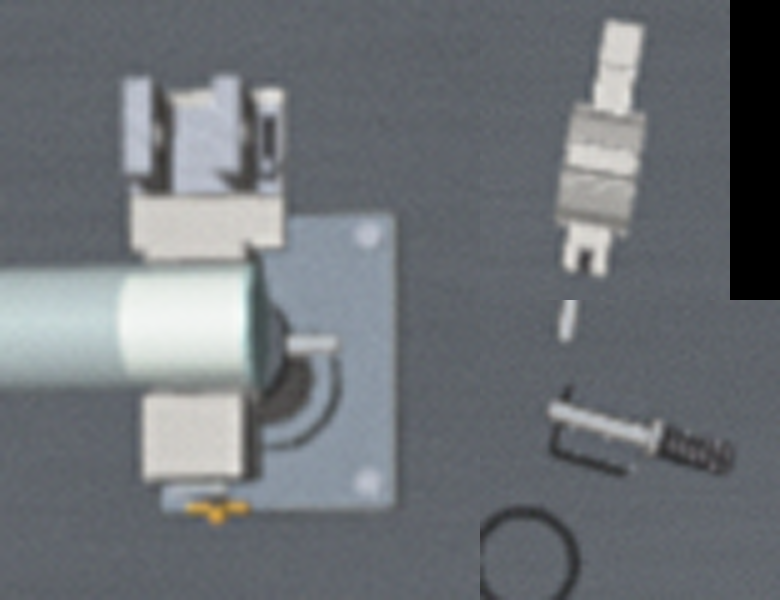

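Left of the crop: the saddle's front pad has corners (142..245, 395..480), and the ear tops span columns 122–152 and 213–240, rows 75–173. Right: the cap's knuckle end is at (625,22) and its forked lug end at (586,272). The pin's tip is at (555,410) and its grip end at (733,462). Cap A is the farthest, at 0.50 m. Next I'll turn these pixels into positions using the known heights.

```bash
cat >> h.py <<'E'
def ray(c,u,v,z):
    K=c['intrinsics'];p=cv2.undistortPoints(np.array([[[u,v]]],float),K,np.array([c['k1'],0,0,0.]))[0,0]
    d=Rm(c)@np.array([p[0],p[1],1]);o=np.array(c['position']);return o+d*(z-o[2])/d[2]
E
python3 - <<'E'
from h import *
c=load('top');s=load('side')
A=lambda x,y,z:ray(c,195+(x+.5)/6-.5,145+(y+.5)/6-.5,z)
B=lambda x,y,z:ray(c,315+(x-480+.5)/5-.5,190+(y+.5)/5-.5,z)
D=lambda x,y,z:ray(c,385+(x-480+.5)/5-.5,190+(y-300+.5)/5-.5,z)
def pr(n,*a): print(n,[p[:2].round(4).tolist() for p in a])
pr('saddle FL FR BL BR',A(142,395,.2),A(245,395,.2),A(144,480,.2),A(243,480,.2))
pr('ear y outer/inner tops, far row',A(122,76,.227),A(152,76,.227),A(213,76,.227),A(240,76,.227))
pr('ear near edge',A(122,175,.227),A(240,178,.227))
pr('knuckle end, lug',B(606,20,.026),B(645,25,.026),B(566,270,.01),B(605,276,.01))
pr('rib ends',B(568,155,.06),B(640,158,.06))
pr('pin tip, collar, grip end',D(552,408,.036),D(655,437,.036),D(733,462,.044))
# tube line fit
for n,cc in(('top',c),('side',s)):
    P=cloud(cc).reshape(-1,3);m=(abs(P[:,0]-.531)<.03)&(P[:,1]>.1)&(P[:,1]<.32)&(P[:,2]>.19)&(P[:,2]<.24);Q=P[m]
    from scipy.optimize import least_squares
    f=lambda p:np.hypot(Q[:,0]-p[0]-p[1]*(Q[:,1]-.18),Q[:,2]-p[2])-.025
    r=least_squares(f,[.53,0,.2],loss='soft_l1',f_scale=.001);print(n,'tube x@y.18, slope, z',r.x.round(4),len(Q),np.abs(r.fun).mean())
    T=Q[Q[:,2]>.212];print('tube end y',np.sort(T[:,1])[:8].round(4))
    m=(abs(P[:,1]-.19)<.06)&(P[:,0]>.45)&(P[:,0]<.68)&(P[:,2]>.217)&(P[:,2]<.235)&(abs(P[:,0]-.532)>.03);E=P[m]
    lo=E[E[:,1]<np.median([E[:,1].min(),E[:,1].max()])];hi=E[E[:,1]>np.median([E[:,1].min(),E[:,1].max()])]
    for q in(lo,hi):print('ear',len(q),q.min(0).round(4),q.max(0).round(4))
    m=(P[:,0]>.46)&(P[:,0]<.502)&(abs(P[:,1]-.19)<.06)&(abs(P[:,2]-.2)<.004);E=P[m];print('saddle',len(E),E.min(0).round(4),E.max(0).round(4),E.mean(0).round(4))
E
```

```text
saddle FL FR BL BR [[0.5051, 0.2108], [0.5047, 0.1696], [0.471, 0.2092], [0.4706, 0.1698]]
ear y outer/inner tops, far row [[0.6292, 0.2156], [0.6291, 0.2037], [0.6289, 0.1795], [0.6288, 0.1688]]
ear near edge [[0.5892, 0.2146], [0.5875, 0.168]]
knuckle end, lug [[0.5712, -0.0851], [0.5682, -0.1067], [0.4344, -0.0617], [0.4309, -0.0831]]
rib ends [[0.4928, -0.0631], [0.4908, -0.1016]]
pin tip, collar, grip end [[0.5194, -0.2457], [0.5029, -0.3012], [0.4881, -0.3413]]
top tube x@y.18, slope, z [ 0.5328 -0.0105  0.1999] 1468 0.001717463131024565
tube end y [0.1639 0.1641 0.1643 0.1643 0.1643 0.1643 0.1644 0.1647]
ear 77 [0.5902 0.1689 0.2171] [0.6277 0.1796 0.2324]
ear 81 [0.5899 0.2024 0.2174] [0.6277 0.2139 0.2315]
saddle 196 [0.4719 0.1697 0.196 ] [0.5016 0.2098 0.2039] [0.4863 0.1901 0.1999]
side tube x@y.18, slope, z [ 0.5319 -0.0114  0.2009] 763 0.002951186146429054
tube end y [0.1615 0.1617 0.1618 0.162  0.1624 0.163  0.163  0.1631]
ear 75 [0.5903 0.1632 0.2174] [0.6282 0.1811 0.2306]
ear 75 [0.5896 0.1995 0.2172] [0.6272 0.2167 0.2309]
saddle 120 [0.4704 0.1662 0.196 ] [0.5017 0.2113 0.2039] [0.4863 0.1868 0.2003]
```

```bash
cat >> h.py <<'E'
def rot(yaw,tilt=0):
    "fingers close along yaw; tilt leans the gripper body to -y"
    y=np.array([np.cos(yaw),np.sin(yaw),0]);z=R.from_rotvec(y*tilt).apply([0,0,-1])
    return R.from_matrix(np.stack([np.cross(y,z),y,z],1)).as_rotvec()
def st(t=''):
    s=manip.state();print(t,'t%.2f'%s['clock'],'pos',s['tool_pos'].round(4),'F',s['contact_force'].round(2),'M',s['moment'].round(2),'g %.4f %.1f'%(s['gripper_width'],s['grasp_force']));return s
E
python3 - <<'E'
from h import *
# tilt sign check & reach
print(R.from_rotvec(rot(0,.5)).as_matrix()[:,2], [inverse_kinematics(p,rot(y,t)) for p,y,t in (([.49,-.0825,.04],-.17,0),([.532,.19,.24],.0105,0),([.494,-.31,.02],-.3,.5),([.60,.15,.2],.0105,.5))])
r=rot(np.deg2rad(-9.7))
manip.set_gripper(.05)
manip.move_pose([.49,-.0822,.16],r); st()
c=cap('top','ab.png')
manip.move_linear([.49,-.0822,.04],.12); s=st()
manip.set_gripper(.0,15); s=st('grip')
E
```

```text
[-2.77555756e-17  4.79425539e-01 -8.77582562e-01] [array([-0.21693496,  0.14654239,  2.1528616 ,  0.        ,  0.84218866,
       -0.04693496]), array([ 2.98931885e-01,  5.56109513e-02,  1.84133304e+00, -8.88178420e-16,
        1.24464866e+00,  2.88431885e-01]), array([-0.84602598,  0.4724201 ,  1.85355103,  0.46846395,  1.13710197,
       -0.81514467]), array([-0.06319651,  0.1892849 ,  1.84826968,  0.53891728,  1.19890023,
       -0.2978933 ])]
 t2.85 pos [ 0.4904 -0.083   0.1603] F [ 0.23 -0.46  0.18] M [-0.04 -0.06 -0.02] g 0.0501 0.0
 t4.05 pos [ 0.4908 -0.0824  0.0407] F [-0.49  0.48  0.78] M [-0.03 -0.04  0.  ] g 0.0500 0.0
grip t4.68 pos [ 0.49   -0.0822  0.0401] F [-1.44  0.48  0.96] M [ 0.02  0.02 -0.01] g 0.0139 15.0
```

```bash
python3 - <<'E'
from h import *
manip.set_gripper(0,30)
manip.move_linear([.49,-.0822,.31],.2); st('lift')
manip.move_pose([.532,.19,.31],rot(.0105)); manip.dwell(.1); st('over')
manip.move_linear([.532,.19,.285],.1); manip.dwell(.2); st('hover')
a=cap('side');b=cap('top')
s=5;f=lambda c,x,y:cv2.resize(c['image'][y:y+118,x:x+80],None,fx=s,fy=s,interpolation=cv2.INTER_CUBIC)
cv2.imwrite('pics/hov.png',np.hstack([f(a,285,70),f(b,200,135)]))
E
```

```text
lift t6.40 pos [ 0.4892 -0.082   0.3084] F [ 0.61 -0.19 -2.18] M [-0.08 -0.06  0.  ] g 0.0136 30.0
over t7.57 pos [0.5322 0.1885 0.3099] F [-0.5  -1.14 -2.14] M [-0.01 -0.12 -0.01] g 0.0138 30.0
hover t8.17 pos [0.5325 0.19   0.2858] F [-0.18  0.22 -1.71] M [ 0.   -0.02  0.01] g 0.0137 30.0
```

View pics/hov.png

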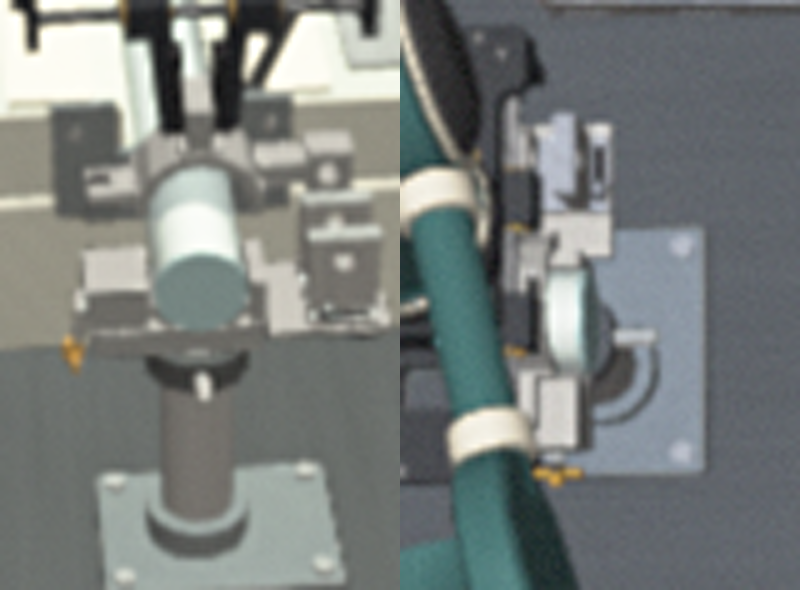

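Side crop: the cap hangs above the tube end, centred on it. The knuckle (325,165) is above and slightly left of the ears (345,250), which fits a bracket offset in +x. I'll lower it with force watch.

```bash
cat >> h.py <<'E'
def guarded(p0,p1,F0,step=.0015,lim=5,rate=.05,verbose=False,rot=None):
    "line in steps; stop when the change of force exceeds lim"
    p0,p1=np.array(p0,float),np.array(p1,float);n=max(1,int(np.ceil(np.linalg.norm(p1-p0)/step)))
    for i in range(1,n+1):
        p=p0+(p1-p0)*i/n; manip.move_linear(p,rate,rot); s=manip.state();dF=s['contact_force']-F0
        if verbose: print(p.round(4),dF.round(1))
        if np.linalg.norm(dF)>lim: print('stop',p.round(4),s['tool_pos'].round(4),dF.round(1),'t%.2f'%s['clock']);return p,False
    return p,True
E
python3 - <<'E'
from h import *
F0=np.mean([(manip.dwell(.03),manip.state()['contact_force'])[1] for _ in range(8)],0);print(F0)
p,ok=guarded([.532,.19,.285],[.532,.19,.238],F0,.002,4,.05)
st(ok)
E
```

```text
[-0.23031418  0.17150669 -1.94397559]
stop [0.532 0.19  0.238] [0.5322 0.1901 0.2401] [-3.3 -2.1  8.7] t14.53
False t14.53 pos [0.5322 0.1901 0.2401] F [-3.52 -1.94  6.72] M [-0.19  0.48  0.  ] g 0.0135 30.0
```

Seated: TCP z is 0.240 as required. Release and go to the pin.

```bash
python3 - <<'E'
from h import *
manip.move_linear([.5322,.1901,.2405],.03)
manip.set_gripper(.03,20); st('rel')
manip.move_linear([.5322,.1901,.33],.25)
yaw=np.deg2rad(-18);t=.45;r=rot(yaw,t);zt=R.from_rotvec(r).as_matrix()[:,2]
g=np.array([.4932,-.3236,.036]);p=g+.019*zt;print(p,zt)
manip.move_pose(p+[0,0,.13],r); st()
b=cap('top');a=cap('side')
s=5;f=lambda c,x,y:cv2.resize(c['image'][y:y+118,x:x+80],None,fx=s,fy=s,interpolation=cv2.INTER_CUBIC)
cv2.imwrite('pics/pre.png',np.hstack([f(a,285,70),f(b,200,135)]))
E
```

```text
rel t15.22 pos [0.5323 0.1901 0.2406] F [ 0.13 -0.15  0.4 ] M [ 0.02 -0.08  0.01] g 0.0297 0.0
[ 0.49575382 -0.31574014  0.01889151] [ 0.13441174  0.41367681 -0.9004471 ]
 t17.70 pos [ 0.4965 -0.315   0.1493] F [-1.    0.01 -0.05] M [-0.19  0.02  0.06] g 0.0297 0.0
```

View pics/pre.png

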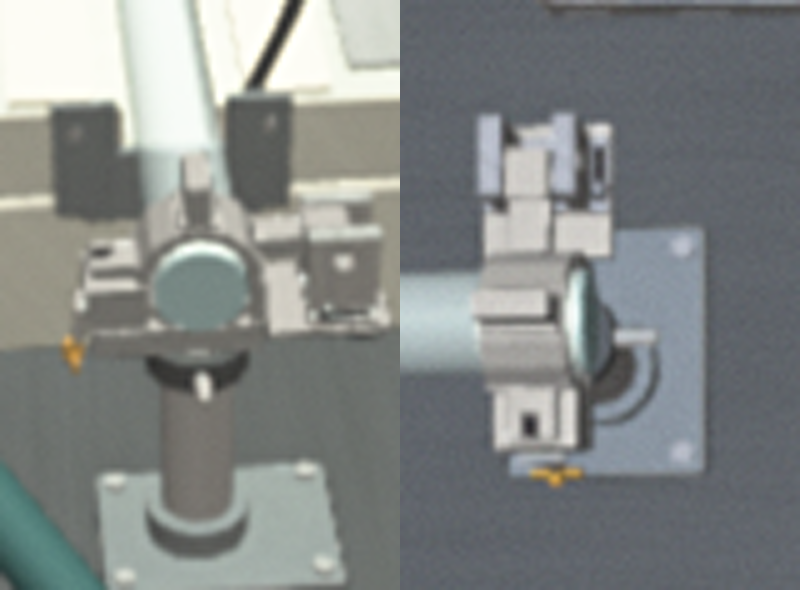

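The cap is seated with its knuckle centred between the ears: top crop, knuckle columns 505–550 between ears at 476–500 and 553–578. The near-ear bore shows at (343,262) in the side crop.

```bash
python3 - <<'E'
from h import *
s=load('side');c=load('top')
print('bore',ray(s,285+343.5/5-.5,70+262.5/5-.5,.214))
print('knuckle far edge',ray(c,200+(528-400)/5-.5,135+148.5/5-.5,.226),'ear far edges',ray(c,200+(566-400)/5-.5,135+113.5/5-.5,.227))
yaw=np.deg2rad(-18);r=rot(yaw,.45);zt=R.from_rotvec(r).as_matrix()[:,2]
p=np.array([.4932,-.3236,.036])+.019*zt
manip.set_gripper(.045)
manip.move_linear(p,.12,r); st('down')
manip.set_gripper(0,12); st('grip')
manip.set_gripper(0,35); st('grip')
F0=st()['contact_force']
manip.move_linear(p+[0,0,.012],.05); manip.move_linear(p+[0,0,.12],.2); manip.dwell(.2);st('lift')
a=cap('side');b=cap('top')
s=5;f=lambda c,x,y:cv2.resize(c['image'][y:y+100,x:x+80],None,fx=s,fy=s,interpolation=cv2.INTER_CUBIC)
cv2.imwrite('pics/pinl.png',np.hstack([f(a,300,230),f(b,375,165)]))
E
```

```text
bore [0.60729645 0.16724093 0.214     ]
knuckle far edge [0.61229791 0.19120199 0.226     ] ear far edges [0.62891751 0.17324393 0.227     ]
down t19.45 pos [ 0.4964 -0.3163  0.0198] F [-0.67  0.25 -0.55] M [-0.29  0.03 -0.02] g 0.0451 0.0
grip t19.99 pos [ 0.4959 -0.3159  0.0191] F [ 0.86 -0.51  1.06] M [-0.22  0.    0.05] g 0.0157 12.0
grip t20.21 pos [ 0.4959 -0.3159  0.0191] F [ 0.18 -1.2   1.49] M [-0.14 -0.09  0.02] g 0.0157 35.0
 t20.21 pos [ 0.4959 -0.3159  0.0191] F [ 0.18 -1.2   1.49] M [-0.14 -0.09  0.02] g 0.0157 35.0
lift t21.49 pos [ 0.4948 -0.3148  0.1369] F [ 0.14 -0.37 -0.06] M [-0.31  0.03  0.03] g 0.0159 35.0
```

View pics/pinl.png

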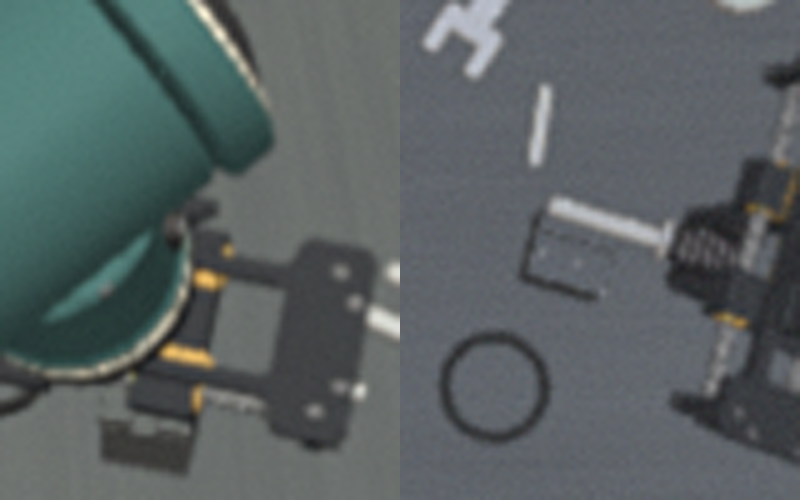

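The pin is held level. Top crop: tip at (550,207), collar at (668,238). I'll check it against the tool and move to the ear.

```bash
cat >> h.py <<'E'
def avg(n=8,dt=.02):
    q=[]
    for _ in range(n): manip.dwell(dt);s=manip.state();q.append(np.r_[s['tool_pos'],s['contact_force'],s['moment']])
    q=np.array(q);return q.mean(0),q.std(0)
E
python3 - <<'E'
from h import *
c=load('top')
m,sd=avg();print(m.round(4),sd.round(4))
f=lambda x,y:ray(c,375+(x-400+.5)/5-.5,165+(y+.5)/5-.5,.155)
t,k=f(550,207),f(668,238)
d=(t-k)[:2];print(t,k,np.linalg.norm(d),np.rad2deg(np.arctan2(d[0],d[1])))
r=rot(np.deg2rad(-18),.45);zt=R.from_rotvec(r).as_matrix()[:,2]
g=m[:3]-.019*zt;dd=np.array([np.sin(.314),np.cos(.314)]);print('grasp',g,'tip from grasp: along',(t-g)[:2]@dd,'across',np.cross(dd,(t-g)[:2]))
# go: tip 12 mm before mouth
y=.0105;r=rot(y,.45);zt=R.from_rotvec(r).as_matrix()[:,2];dy=np.array([-np.sin(y),np.cos(y),0])
tip=np.array([.6085,.153,.214]);p=tip-.083*dy+.019*zt
manip.move_pose(p+[0,-.05,.0],r);manip.move_linear(p,.1,r);manip.dwell(.3)
m,sd=avg();print('cmd',p.round(4),'got',m.round(4),sd.round(4)); print(manip.state()['clock'])
a=cap('side');b=cap('top')
s=5;f=lambda c,x,y:cv2.resize(c['image'][y:y+100,x:x+80],None,fx=s,fy=s,interpolation=cv2.INTER_CUBIC)
cv2.imwrite('pics/ins.png',np.hstack([f(a,310,85),f(b,205,130)]))
E
```

```text
[ 4.954e-01 -3.153e-01  1.379e-01 -2.860e-02  3.220e-02 -8.635e-01
 -2.854e-01  3.780e-02 -6.000e-04] [1.000e-04 1.000e-04 2.000e-04 3.720e-01 5.114e-01 3.801e-01 4.060e-02
 2.680e-02 3.150e-02]
[ 0.51752023 -0.24284439  0.155     ] [ 0.50144115 -0.30079634  0.155     ] 0.060141210449209635 15.50695739566609
grasp [ 0.49282703 -0.32320222  0.15498629] tip from grasp: along 0.0840556678654505 across 0.0013339172531550876
cmd [0.6093 0.0783 0.1969] got [ 0.6094  0.0779  0.1969 -0.0638  0.1049 -0.5602 -0.2772 -0.0843 -0.0062] [0.     0.     0.     0.3473 0.388  0.6254 0.0364 0.02   0.0234]
24.1833<stdin>:8: DeprecationWarning: Arrays of 2-dimensional vectors are deprecated. Use arrays of 3-dimensional vectors instead. (deprecated in NumPy 2.0)
```

View pics/ins.png

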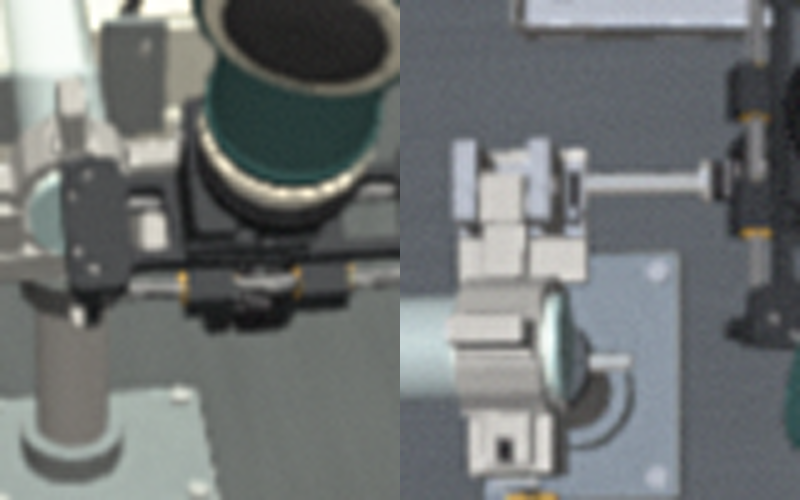

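Top crop: the tip is at (583,182) and the collar at (706,180), so the pin points squarely at the near ear (rows 138–219). I'll push gently.

```bash
cat >> h.py <<'E'
Y=.0105;RR=rot(Y,.45);ZT=R.from_rotvec(RR).as_matrix()[:,2];DY=np.array([-np.sin(Y),np.cos(Y),0])
def tcp(tip): return np.array(tip)-.083*DY+.019*ZT   # TCP for a pin-tip position
E
python3 - <<'E'
from h import *
c=load('top');f=lambda x,y,z:ray(c,205+(x-400+.5)/5-.5,130+(y+.5)/5-.5,z).round(4)
print('tip',f(583,182,.214),'collar',f(706,180,.214),'ear far/near',f(540,138,.227),f(540,219,.227))
F0=avg()[0][3:6]
p,ok=guarded(tcp([.6085,.153,.214]),tcp([.6085,.176,.214]),F0,.0015,3.5,.06)
m,_=avg(4);print(ok,'cmd tip y',(p-tcp([0,0,0]))[:3].round(4),'dF',(m[3:6]-F0).round(2),'M',m[6:].round(2),manip.state()['clock'])
E
```

```text
tip [0.6102 0.155  0.214 ] collar [0.6106 0.0959 0.214 ] ear far/near [0.6289 0.1735 0.227 ] [0.5896 0.1727 0.227 ]
True cmd tip y [0.6085 0.176  0.214 ] dF [-0.33 -0.06  0.33] M [-0.28 -0.11 -0.02] 28.4833
```

No resistance at y 0.176, so the tip is in the near ear. Now drag the bracket to the knuckle line (x ≈ 0.6003 in the robot frame, from where the cap was released), watching the force.

```bash
python3 - <<'E'
from h import *
F0=avg()[0][3:6]
for x in (.6065,.6045,.6025,.6003):
    manip.move_linear(tcp([x,.176,.214]),.03,RR); m,_=avg(5,.02);print(x,'dF',(m[3:6]-F0).round(2),'pos err',((m[:3]-tcp([x,.176,.214]))*1e3).round(1))
print(manip.state()['clock'])
p,ok=guarded(tcp([.6003,.176,.214]),tcp([.6003,.190,.214]),m[3:6],.0015,5,.06)
m2,_=avg(4);print(ok,'tip y',(p-tcp([0,0,0]))[1].round(4),'dF',(m2[3:6]-F0).round(2),'M',m2[6:].round(2),manip.state()['clock'])
E
```

```text
0.6065 dF [2.02 0.32 0.14] pos err [ 0.4 -0.1  0.2]
0.6045 dF [ 2.5  -0.46  0.71] pos err [ 0.1 -0.1  0.1]
0.6025 dF [ 1.84 -0.66  0.22] pos err [-0.1 -0.1 -0. ]
0.6003 dF [ 2.68 -1.51  0.28] pos err [-0.1 -0.1 -0. ]
29.95
True tip y 0.19 dF [ 1.24 -0.38  0.43] M [-0.23 -0.27 -0.18] 32.5167
```

```bash
python3 - <<'E'
from h import *
F0=avg()[0][3:6]
p,ok=guarded(tcp([.6003,.190,.214]),tcp([.6003,.232,.214]),F0,.002,6,.08)
m2,_=avg(6);print(ok,'tip',(p-tcp([0,0,0])).round(4),'dF',(m2[3:6]-F0).round(2),'M',m2[6:].round(2),manip.state()['clock'])
a=cap('side');b=cap('top')
s=5;f=lambda c,x,y:cv2.resize(c['image'][y:y+100,x:x+80],None,fx=s,fy=s,interpolation=cv2.INTER_CUBIC)
cv2.imwrite('pics/ins2.png',np.hstack([f(a,310,85),f(b,205,130)]))
E
```

```text
stop [0.6011 0.1515 0.1969] [0.6011 0.1498 0.1968] [-2.3 -6.5  1.3] t37.40
False tip [0.6003 0.2263 0.214 ] dF [-2.37 -6.91  1.88] M [-1.08  0.09  0.1 ] 37.5
```

View pics/ins2.png

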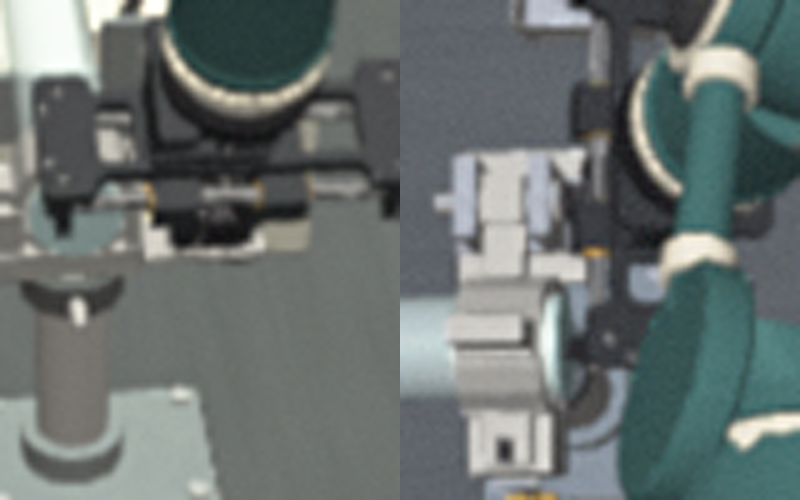

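The tip now sticks out beyond the far ear (435–453, row 203), by about the expected 11 mm. Firmer push to confirm it's home.

```bash
python3 - <<'E'
from h import *
manip.set_gripper(0,50)
y=.2263
for k in range(3):
    y+=.0012;manip.move_linear(tcp([.6003,y,.214]),.03,RR);m,_=avg(6);print(y,m[:3].round(4),m[3:6].round(1),m[6:].round(2))
    if m[4]<-15:break
# relax: set the command to the present position, sweep x slightly against the jam
E
```

```text
0.2275 [0.6012 0.1498 0.1968] [ -2.  -11.7   2.8] [-1.55  0.22  0.18]
0.22870000000000001 [0.6013 0.1499 0.1968] [ -3.1 -15.7   4.2] [-2.    0.31  0.26]
```

```bash
python3 - <<'E'
from h import *
manip.move_linear(tcp([.6003,.2248,.214]),.03,RR);m,_=avg(6);print(m[:3].round(4),m[3:6].round(1),m[6:].round(2))
manip.set_gripper(.032,20);st('open')
p=tcp([.6003,.2248,.214]);manip.move_linear(p-.10*ZT,.15,RR);manip.move_linear(p-.10*ZT+[-.05,-.2,.05],.25,RR);manip.dwell(.3);st()
a=cap('side');b=cap('top')
s=5;f=lambda c,x,y:cv2.resize(c['image'][y:y+100,x:x+80],None,fx=s,fy=s,interpolation=cv2.INTER_CUBIC)
cv2.imwrite('pics/fin.png',np.hstack([f(a,310,75),f(b,205,130)]))
E
```

```text
[0.6012 0.1497 0.1969] [-0.4 -4.4  0.9] [-0.74 -0.04  0.03]
open t39.34 pos [0.6009 0.1505 0.1968] F [-0.03  0.16 -0.09] M [-0.26 -0.11 -0.  ] g 0.0322 0.0
 t41.46 pos [ 0.5516 -0.0925  0.3367] F [0.1  0.75 0.02] M [-0.22 -0.1   0.02] g 0.0321 0.0
```

View pics/fin.png

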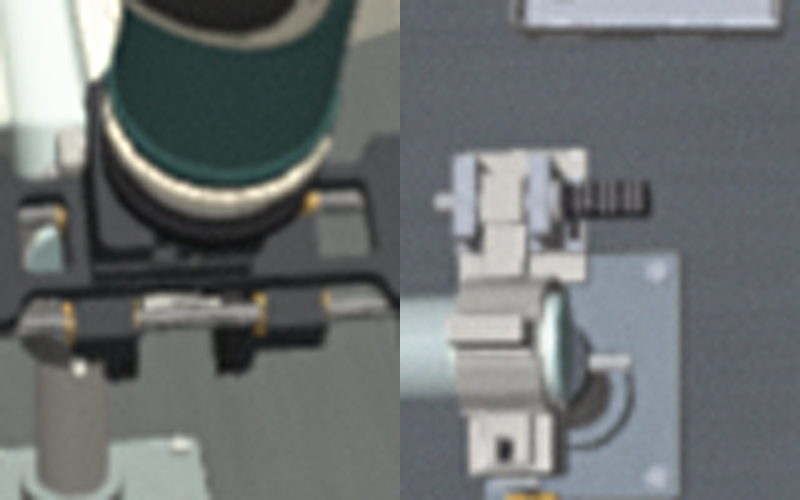

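The collar (553–563) sits against the near ear (edge at 551), the tip is out past the far ear, the cap is flat, and the arm is clear. Handing in.

```bash
python3 -c "
from h import *
print(order.close_job())"
```

```text
the job is handed in; nothing more can be done
None
```

The job is handed in at about 41.5 s of the 67 s. The cap is seated on the saddle, and the pin is through ear, knuckle and ear. Its collar held firm against the near ear under a 16 N push, and the arm was well clear when I closed the job.

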